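# Lid the three copper pots

### The job

Put each of the three copper lids on the copper pot of its own size, turned so that the two brass tongues under its brim drop into the pot's two pouring spouts and the lid sits level and fully home on the rim. Leave the pots standing where they are, and leave the grey steel lid and the small things standing among them alone.

Things in the scene. Friction and masses are not known exactly. Their poses are not given: they have to be found in the camera images.
- pot_small: small copper pot, loose: outer diameter 72 mm, wall 3, 55 tall, open top. Pouring spouts at its +x and -x sides: gaps in the rim 26 mm wide, 12 deep, with lips reaching 47 mm from the axis. Origin: centre of the underside; z up; x points to a spout. The lid's origin is 47 mm above it when seated (7 more if the tongues miss the spouts).
- lid_small: small copper lid, 0.12 kg: brim diameter 84 mm. Origin: centre of underside, z up. Heights in mm: plug 0-8 (diameter 50, 56 at brim), brim 8-10.5, top rising to 15 at middle; brass bar handle 29-45, 44 long along x, 12 thick along y, on a 20 x 10 foot. Brass tongues 10 wide, heights 1-9, under the brim at +x and -x, to 47 from the axis. Same after half a turn.
- pot_medium: medium copper pot, loose: outer diameter 90 mm, wall 3, 55 tall, open top. Pouring spouts at its +x and -x sides: gaps in the rim 30 mm wide, 12 deep, with lips reaching 56 mm from the axis. Origin: centre of the underside; z up; x points to a spout. The lid's origin is 47 mm above it when seated (7 more if the tongues miss the spouts).
- lid_medium: medium copper lid, 0.16 kg: brim diameter 102 mm. Origin: centre of underside, z up. Heights in mm: plug 0-8 (diameter 68, 74 at brim), brim 8-10.5, top rising to 15 at middle; brass bar handle 29-45, 44 long along x, 12 thick along y, on a 20 x 10 foot. Brass tongues 10 wide, heights 1-9, under the brim at +x and -x, to 56 from the axis. Same after half a turn.
- pot_large: large copper pot, loose: outer diameter 108 mm, wall 3, 55 tall, open top. Pouring spouts at its +x and -x sides: gaps in the rim 34 mm wide, 12 deep, with lips reaching 65 mm from the axis. Origin: centre of the underside; z up; x points to a spout. The lid's origin is 47 mm above it when seated (7 more if the tongues miss the spouts).
- lid_large: large copper lid, 0.21 kg: brim diameter 120 mm. Origin: centre of underside, z up. Heights in mm: plug 0-8 (diameter 86, 92 at brim), brim 8-10.5, top rising to 15 at middle; brass bar handle 29-45, 44 long along x, 12 thick along y, on a 20 x 10 foot. Brass tongues 10 wide, heights 1-9, under the brim at +x and -x, to 65 from the axis. Same after half a turn.
- tin_lid: grey steel lid of another pot, diameter 100 mm, 38 mm tall with a round black knob, no tongues; not to be used or moved. Origin: centre of the underside.
- punch: dark steel punch standing upright, diameter 24 mm, 51 mm tall; to be left alone. Origin: centre of the underside.
- rivet_cup: tiny brass rivet cup, diameter 26 mm, 24 mm tall; to be left alone. Origin: centre of the underside.
- plug: orange plastic plug standing upright, diameter 24 mm, 34 mm tall; to be left alone. Origin: centre of the underside.

How it is judged (in metres and radians):
At the end, for the whole second after the job is handed in: Each copper lid is released and at rest on the pot of its own size: within 10 mm of the pot's axis, its tongues within 0.3 rad of the spouts' direction, its origin 43 to 50.5 mm above the pot's origin (brim on the rim), lid and pot level to 0.06 rad (horizontal distance between lid_small and pot_small below 0.01 m and z of lid_small in the frame of pot_small between 0.043 and 0.0505 m and angle between the x axis of lid_small and the x axis of pot_small, either way round below 0.3 rad and angle between each of lid_small, pot_small, lid_medium, pot_medium, lid_large, pot_large's own z axis and vertical below 0.06 rad and linear speed of each of lid_small, pot_small, lid_medium, pot_medium, lid_large, pot_large below 0.02 m/s and horizontal distance between lid_medium and pot_medium below 0.01 m and z of lid_medium in the frame of pot_medium between 0.043 and 0.0505 m and angle between the x axis of lid_medium and the x axis of pot_medium, either way round below 0.3 rad and horizontal distance between lid_large and pot_large below 0.01 m and z of lid_large in the frame of pot_large between 0.043 and 0.0505 m and angle between the x axis of lid_large and the x axis of pot_large, either way round below 0.3 rad); the robot touches nothing.
It fails at once if a copper pot is pushed more than 40 mm from its place (distance of any of pot_small, pot_medium, pot_large from where it was at the start of the episode above 0.04 m).
It fails at once if the grey steel lid is moved more than 30 mm (distance of tin_lid from where it was at the start of the episode above 0.03 m).
It fails at once if the punch, the rivet cup or the orange plug is moved more than 30 mm or knocked over (distance of any of punch, rivet_cup, plug from where it was at the start of the episode above 0.03 m or angle between any of punch, rivet_cup, plug's own z axis and vertical above 0.6 rad).
It also fails if it takes over 96 s, if anything falls off the work surface, if the arm or the gripper's body presses on something with over 40 N, if the wrist force passes 120 N, or if a joint passes its speed limit or range.

### The arm

A 6-joint arm with a two-finger parallel gripper is mounted at the origin on the work surface. World frame = base frame: x ahead of the robot, y to its left, z up, the work surface at z = 0. Lengths are in mm, angles in rad, forces in N, time in s.
With the tool pointing down it reaches from about 325 to 850 mm from the base axis. Payload 4.4 kg.
Tool frame: the origin (TCP) lies at the very end of the fingers, on their centre line; the grasp point (between the pads) lies 19 mm behind it; z points along the fingers, y is the line along which they close (so a half turn about z gives the same grasp; the last joint's range is limited). The gripper opens to 94 mm and grips with 3 to 60 N. Pads are 16 mm wide; open, the fingers measure 119 mm over their backs; the gripper's body (75 mm by 177 mm) begins 78 mm behind the grasp point.
Start: joints at [-1.306, 0.207, 1.542, -0, 1.393, -0.15], TCP at [232.243, -526.013, 205.447] pointing down, gripper open.
Joint ranges: [-2.73, 2.73], [-0.86, 2.22], [0.23, 2.46], [-1.11, 4.25], [0.08, 2.63], [-2.82, 2.82]. Speed limits (rad/s): [2.79, 2.79, 3.14, 3.14, 3.14, 3.14].

### API

Orientations are given as a rotation vector (axis times angle).
In Python, from bench import telemetry, vision, sign_off, boxes_of, landmark_of gives the robot as it stands. The module is installed in compiled form; this text tells all that it offers.
- The arm moves only by the shell command python3 -m crank 'ROWS' [OPENING] [FORCE]. ROWS is a JSON object of lists of equal length, an entry for each row: "slide": the shift along the tool's x, y, z in mm, a list of three; "spin": the turn about the tool's z in rad. A call has 1 to 8 rows; each row shifts and turns the commanded pose from where the row before left it, along the tool's axes as they then stand; what a row does not reach is not made up. A row lasts 1/10 s, in which the tool goes at most 50 mm and 8.59 degrees, less where a joint would pass 70% of its speed; a pose out of reach is approached as far as the arm can. A call is refused whole if a number of a shift passes 50 or a number of a turn 0.15, either way. A call with a gripper value outside its range is refused whole. OPENING is the finger opening in mm, from 0 to 94, set as the call begins (- or left out, the last holds). The fingers move at their own pace and stop on an object; FORCE is the grip in N (left out, the last holds). Time passes only in rows, so rows that do not move let the fingers close. It gives the time, the measured TCP pose, the force, the opening and the grip force at its end, in the units of the state.
- telemetry.get_state(): the state, without advancing time (a new reading comes with each control period).
- vision.camera(name): name is "scene" or "top" or "wrist"; returns (picture, depth): 384x512x3 uint8, red, green, blue; 384x512 float32, mm along the optical axis (not along the pixel's ray), 0 where there is no reading.
- vision.camera_info(name): a dict with "intrinsics" (3x3 intrinsics, pixels), "eye" and "orientation" of the camera in the world. Camera axes: x right, y down, z forward; pixel columns grow to the right and rows downward; lengths in mm; the calibration is good to about 2 mm. A picture is of the moment at which its call begins: read the wrist's pose just before it. camera_info takes no time and is no camera call; for the wrist camera it gives the pose at the moment of the call.
- sign_off(): hands the job in; it is judged then, once.
Trained networks look in the newest picture that a camera, given by its name, has taken for a name from the list of things; names that differ only in an ending like _2 or _b are one class to them, and where a whole thing is asked for, a point or a joint stands for the part that bears it (a point fixed in the world has none). Each returns a list of dicts, best first, with "score" (0 to 1); they miss things now and then, are a little off and sometimes report something else, mostly with a low value. They report only what shows in the picture. A call takes as long as a camera call.
- boxes_of(camera, query): "box" ([left, top, right, bottom] in pixels, round what is visible of it).
- landmark_of(camera, query): "point" ([column, row] in pixels: a listed point, or the origin of a listed thing).
The state is a dict: "t": time; "q": joint angles; "joint_velocities": joint speeds; "joint_torque": joint torques, N m; "tool_pos": TCP position; "eef_rot": TCP orientation; "wrist_force": force on the tool from outside, world axes, zero at the start; "moment": the same for the moment, N m; "grip_width": opening from 0.0 (shut) to 1.0 (fully open); "grip_force": force on a finger pad.
Only numpy, scipy, OpenCV 4.12 (cv2) and the standard library are available. Lean on these libraries where they do the work, as an engineer would, in place of code of your own. Each camera call takes 0.05 s, during which the arm holds its last target. There are 200 camera calls.

## Working session

There is one attempt and no reset: what is moved stays moved. The work goes in short steps, Python scripts to look and compute and a shell command to move; the robot and the scene stay as the last step left them, time stands still between calls to the robot, and variables do not carry over. Pictures are saved under pics/ and viewed, at most 14 in all, crops included, and the job is handed in when it is done.

```bash
mkdir -p pics
cat > h.py <<'E'
import numpy as np, cv2
from scipy.spatial.transform import Rotation as R
from bench import telemetry, vision, sign_off, boxes_of, landmark_of
def cam(name):
    i=vision.camera_info(name); p,d=vision.camera(name)
    K=np.array(i["intrinsics"]); o=np.array(i["orientation"],float)
    M=R.from_rotvec(o).as_matrix() if o.size==3 else (R.from_quat(o).as_matrix() if o.size==4 else o)
    return p,d.astype(float),K,M,np.array(i["eye"],float)
def cloud(d,K,M,e):
    v,u=np.mgrid[:d.shape[0],:d.shape[1]]
    c=np.stack([(u-K[0,2])/K[0,0]*d,(v-K[1,2])/K[1,1]*d,d],-1)
    w=c@M.T+e; w[d<=0]=np.nan
    return w
def save(p,f): cv2.imwrite("pics/"+f,cv2.cvtColor(p,cv2.COLOR_RGB2BGR))
E
python3 - <<'E'
from h import *
print({k:np.round(v,3).tolist() if not isinstance(v,(int,float)) else v for k,v in telemetry.get_state().items()})
for n in("top","scene"):
    print(n,vision.camera_info(n))
    p,d,K,M,e=cam(n); save(p,n+"0.png"); w=cloud(d,K,M,e)
    np.savez(n+".npz",p=p,d=d,w=w,K=K,M=M,e=e)
    print(n,np.nanpercentile(w[...,2],[1,10,50,90,99]))
    if n=="top":
      for q in ["pot_small","pot_medium","pot_large","lid_small","lid_medium","lid_large","tin_lid","punch","rivet_cup","plug"]:
        print(q,[(np.round(b["box"]).tolist(),round(b["score"],2)) for b in boxes_of(n,q)[:3]])
E
```

```text
{'t': 0.0, 'q': [-1.305, 0.207, 1.543, -0.0, 1.394, -0.15], 'joint_velocities': [-0.0, 0.002, 0.002, 0.001, -0.0, 0.001], 'joint_torque': [0.001, -37.087, -28.142, 0.07, 0.036, -0.0], 'tool_pos': [232.035, -525.219, 204.291], 'eef_rot': [-3.072, -0.648, 0.0], 'wrist_force': [0.192, 0.5, -1.194], 'moment': [-0.004, 0.052, -0.065], 'grip_force': 0.0, 'grip_width': 0.9995376477920836}
top {'intrinsics': array([[357.00217982,   0.        , 255.49011115],
       [  0.        , 357.00217982, 189.58500874],
       [  0.        ,   0.        ,   1.        ]]), 'eye': array([416.19631587,  -5.5043884 , 786.64929803]), 'orientation': array([-2.14243386,  2.10793056, -0.17214497])}
top [-7.55408684e+02 -2.78658237e+00  1.40514492e-01  1.27211541e+01
  4.95322545e+01]
pot_small [([120.0, 121.0, 161.0, 166.0], 0.84)]
pot_medium [([272.0, 130.0, 314.0, 178.0], 0.68)]
pot_large [([139.0, 212.0, 207.0, 272.0], 0.55)]
lid_small [([361.0, 140.0, 397.0, 176.0], 0.93)]
lid_medium [([194.0, 131.0, 239.0, 172.0], 0.59)]
lid_large [([307.0, 219.0, 370.0, 277.0], 0.92)]
tin_lid [([240.0, 218.0, 287.0, 260.0], 0.77)]
punch []
rivet_cup []
plug [([141.0, 217.0, 209.0, 272.0], 0.49), ([256.0, 182.0, 266.0, 191.0], 0.4)]
scene {'intrinsics': array([[497.68880977,   0.        , 251.6782697 ],
       [  0.        , 497.68880977, 191.40256439],
       [  0.        ,   0.        ,   1.        ]]), 'eye': array([1287.33176822,   51.45423307,  578.96120117]), 'orientation': array([-1.59534277, -1.69760739,  0.88541666])}
scene [-375.19114242  -84.79134243    0.90528499   40.41044788  262.9396033 ]
```

Run:
```python
from h import *
z=np.load("top.npz"); p=z["p"]; save(cv2.resize(p[100:300,90:420],None,fx=2.4,fy=2.4,interpolation=cv2.INTER_CUBIC),"topc.png")
```

```text
(no output)
```

View pics/topc.png

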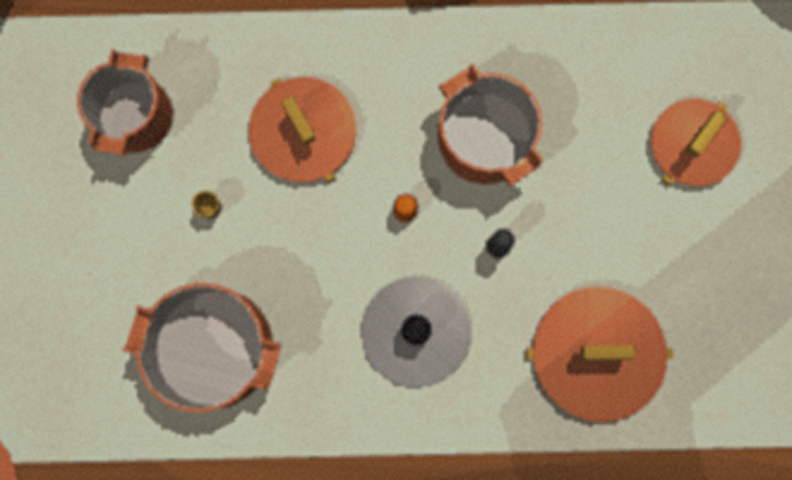

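View pics/scene0.png

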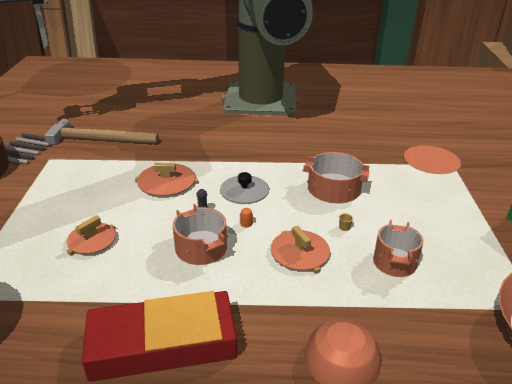

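```bash
cat > fit.py <<'E'
from h import *
from scipy.optimize import least_squares
def circ(P,r):
    s=least_squares(lambda c:np.hypot(P[:,0]-c[0],P[:,1]-c[1])-r,np.median(P,0)[:2],loss="soft_l1",f_scale=1.5)
    return s.x
def axis(P):
    q=P[:,:2]-P[:,:2].mean(0); v=np.linalg.eigh(q.T@q)[1][:,1]; return np.arctan2(v[1],v[0])%np.pi
def pot(w,c0,r,lip):
    W=w[np.isfinite(w[...,2])]; W=W[np.hypot(W[:,0]-c0[0],W[:,1]-c0[1])<lip+15]
    P=W[(W[:,2]>50)&(W[:,2]<62)]; c=circ(P,r-1.5)
    for _ in range(3):
        rr=np.hypot(*(P[:,:2]-c).T); Q=P[abs(rr-r+1.5)<4]; c=circ(Q,r-1.5)
    rr=np.hypot(*(W[:,:2]-c).T); S=W[(rr>r+3)&(rr<lip+3)&(W[:,2]>30)]
    d=S[:,:2]-c; a=np.arctan2(d[:,1],d[:,0]); A=np.angle(np.exp(2j*a).sum())/2
    return c,A%np.pi,len(Q),len(S),np.median(Q[:,2]),np.median(abs(np.hypot(*(Q[:,:2]-c).T)-r+1.5))
def lid(w,c0,r,zb=0):
    W=w[np.isfinite(w[...,2])]; W=W[np.hypot(W[:,0]-c0[0],W[:,1]-c0[1])<r+12]
    H=W[(W[:,2]>zb+38)&(W[:,2]<zb+50)]; L=W[(W[:,2]>zb+6.)&(W[:,2]<zb+20)]
    hc=(H[:,:2].max(0)+H[:,:2].min(0))/2
    hull=cv2.convexHull(L[:,:2].astype(np.float32))[:,0]; c=circ(hull,r)
    return c,H[:,:2].mean(0),axis(H),len(H),len(L),np.median(H[:,2])
E
python3 - <<'E'
from fit import *
z=np.load("top.npz"); w=z["w"]
def px(u,v): return np.nanmedian(w[int(100+v/2.4)-2:int(100+v/2.4)+3,int(90+u/2.4)-2:int(90+u/2.4)+3].reshape(-1,3),0)
for n,(u,v),r,l in[("small",(120,105),36,47),("medium",(490,130),45,56),("large",(205,350),54,65)]:
    print("pot",n,[np.round(x,2) for x in pot(w,px(u,v),r,l)])
for n,(u,v),r in[("small",(695,143),42),("medium",(300,130),51),("large",(600,355),60)]:
    print("lid",n,[np.round(x,2) for x in lid(w,px(u,v),r)])
for n,u,v in[("tin",415,330),("punch",500,240),("plug",405,205),("cup",206,203)]: print(n,px(u,v).round(0))
print(px(750,250),px(60,250))
E
```

```text
pot small [array([646.49, 256.42]), np.float64(2.99), np.int64(180), np.int64(146), np.float64(54.1), np.float64(1.21)]
pot medium [array([630.07, -75.98]), np.float64(0.62), np.int64(215), np.int64(150), np.float64(54.14), np.float64(1.07)]
pot large [array([429.79, 170.16]), np.float64(1.33), np.int64(281), np.int64(181), np.float64(54.46), np.float64(1.13)]
lid small [array([ 625.98, -270.34]), array([ 625.89, -270.2 ]), np.float64(2.51), np.int64(119), np.int64(931), np.float64(43.98)]
lid medium [array([634.22,  96.26]), array([633.59,  96.05]), np.float64(0.54), np.int64(111), np.int64(1444), np.float64(44.26)]
lid large [array([ 430.77, -177.78]), array([ 430.63, -176.85]), np.float64(1.59), np.int64(130), np.int64(2364), np.float64(44.07)]
tin [447. -11.  38.]
punch [525. -84.  49.]
plug [558.  -1.  32.]
cup [564. 186.   3.]
[ 5.26783861e+02 -3.19638908e+02 -3.92886444e-01] [516.46001799 317.84750637   0.69432025]
```

```bash
cat > plan.py <<'E'
import sys
from h import *
x,y,z,yaw=map(float,sys.argv[1:5])
s=telemetry.get_state(); M=R.from_rotvec(s["eef_rot"]).as_matrix()
cur=np.arctan2(M[1,0],M[0,0]); d=(yaw-cur+np.pi/2)%np.pi-np.pi/2; t=cur+d
D=np.array([x,y,z])-s["tool_pos"]
print("t",round(s["t"],2),"pos",np.round(s["tool_pos"],1),"yaw",round(cur,3),"q6",round(s["q"][5],2),"tilt",round(np.arccos(-M[2,2]),3),"F",np.round(s["wrist_force"],1),"grip",round(s["grip_width"]*94,1),round(s["grip_force"],1))
f=lambda a:np.round([D[0]*np.cos(a)+D[1]*np.sin(a),D[0]*np.sin(a)-D[1]*np.cos(a),-D[2]],1)
print("spin",round(-d,3),"slide after spin",f(t),"| slide now",f(cur))
E
python3 -m crank '{"slide":[[0,0,0],[0,0,0],[0,0,0],[0,0,0],[0,0,0],[0,0,0],[0,0,0],[0,0,0]],"spin":[-0.147,-0.147,-0.147,-0.147,-0.147,-0.147,-0.147,-0.147]}' 40 20
python3 -m crank '{"slide":[[34.5,20.5,0],[34.5,20.5,0],[34.5,20.5,0],[34.5,20.5,0],[34.5,20.5,0]],"spin":[0,0,0,0,0]}'
python3 -m crank '{"slide":[[34.5,20.5,0],[34.5,20.5,0],[34.5,20.5,0],[34.5,20.5,0],[34.5,20.5,0],[0,0,30],[0,0,30],[0,0,0]],"spin":[0,0,0,0,0,0,0,0]}'
python3 plan.py 430.7 -177.3 21 1.59
```

```text
t: 1.4
tool_pos: [232.3, -526.0, 205.5]
eef_rot: [2.191, 2.251, 0.0]
wrist_force: [-0.8, -0.3, -0.3]
grip_width: 0.427
grip_force: 0.0
t: 1.9
tool_pos: [331.7, -350.1, 205.6]
eef_rot: [2.198, 2.244, 0.0]
wrist_force: [0.9, 0.3, -1.2]
grip_width: 0.428
grip_force: 0.0
t: 2.7
tool_pos: [427.0, -174.3, 141.7]
eef_rot: [-2.191, -2.24, 0.003]
wrist_force: [0.4, -0.6, 0.5]
grip_width: 0.426
grip_force: 0.0
t 2.7 pos [ 427.  -174.3  141.7] yaw 1.593 q6 -0.6 tilt 0.009 F [ 0.4 -0.6  0.5] grip 40.0 0.0
spin 0.003 slide after spin [ -3.1   3.6 120.7] | slide now [ -3.1   3.6 120.7]
```

```bash
cat > look.py <<'E'
import sys
from fit import *
n=sys.argv[1]; k,s=n.split("_"); r={"small":36,"medium":45,"large":54}[s]
p,d,K,M,e=cam("wrist"); w=cloud(d,K,M,e); save(p,sys.argv[4]) if len(sys.argv)>4 else 0
c0=np.array([float(sys.argv[2]),float(sys.argv[3])])
print([np.round(x,2) for x in (pot(w,c0,r,r+11) if k=="pot" else lid(w,c0,r+6))])
E
python3 look.py lid_large 430.7 -177.3 w1.png
```

```text
[array([ 432.48, -178.38]), array([ 432.37, -177.01]), np.float64(1.58), np.int64(637), np.int64(10102), np.float64(45.13)]
```

View pics/w1.png

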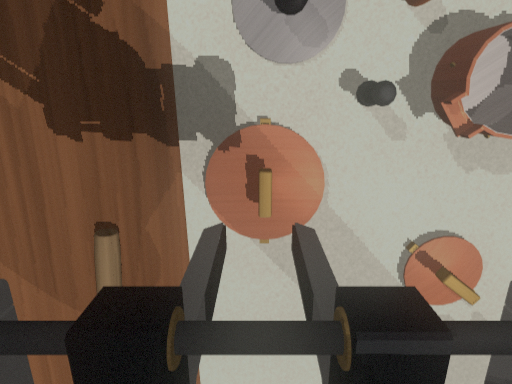

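The wrist picture shows the large lid's handle at about (265,193), vertical between the finger lines, with tongues at (264,120) and (264,240). This agrees with the top view to within 2 mm.

```bash
python3 -m crank '{"slide":[[-3,4.5,20],[0,0,25],[0,0,25],[0,0,25],[0,0,13],[0,0,12],[0,0,0]],"spin":[0,0,0,0,0,0,0]}' | head -2
python3 plan.py 431.5 -177.3 21 1.59
python3 -m crank '{"slide":[[0,0,0],[0,0,0],[0,0,0],[0,0,0],[0,0,0],[0,0,0]],"spin":[0,0,0,0,0,0]}' 0 30
```

```text
t: 3.45
tool_pos: [434.2, -179.7, 25.0]
t 3.45 pos [ 434.2 -179.7   25. ] yaw 1.591 q6 -0.6 tilt 0.001 F [0.  1.  0.1] grip 40.5 0.0
spin 0.001 slide after spin [ 2.5 -2.7  4. ] | slide now [ 2.5 -2.7  4. ]
t: 4.05
tool_pos: [434.6, -179.9, 26.1]
eef_rot: [2.198, 2.245, -0.0]
wrist_force: [-2.3, 0.6, 5.3]
grip_width: 0.126
grip_force: 30.0
```

```bash
python3 -m crank '{"slide":[[0,0,0],[0,0,0],[2.5,-1,2],[0,0,3],[0,0,0],[0,0,0]],"spin":[0,0,0,0,0,0]}' 30 40|head -2
python3 -m crank '{"slide":[[0,0,0],[0,0,0],[0,0,0],[0,0,0],[0,0,0]],"spin":[0,0,0,0,0]}' 0 40
python3 -m crank '{"slide":[[0,0,-15],[0,0,-30],[0,0,-40],[0,0,-20],[0,0,0]],"spin":[0,0,0,0,0]}'
python3 plan.py 429.8 170.2 110 1.33
```

```text
t: 4.65
tool_pos: [433.3, -177.0, 20.2]
t: 5.15
tool_pos: [433.7, -177.4, 20.6]
eef_rot: [2.198, 2.244, 0.0]
wrist_force: [1.8, -0.9, -0.1]
grip_width: 0.121
grip_force: 40.0
t: 5.65
tool_pos: [435.7, -178.7, 128.6]
eef_rot: [2.193, 2.24, 0.002]
wrist_force: [-0.5, -0.1, -1.5]
grip_width: 0.123
grip_force: 40.0
t 5.65 pos [ 435.7 -178.7  128.6] yaw 1.592 q6 -0.59 tilt 0.007 F [-0.5 -0.1 -1.5] grip 11.5 40.0
spin 0.262 slide after spin [337.4 -88.9  18.6] | slide now [348.9   1.4  18.6]
```

```bash
python3 -m crank '{"slide":[[25,0,0],[45,0,0],[48,0,0],[48,0,0],[48,0,0],[48,0,0],[45,0,0],[25,0,0]],"spin":[0,0,0,0,0,0,0,0]}' |head -2
python3 -m crank '{"slide":[[17,1,0],[0,0,0],[0,0,0],[0,0,0],[0,0,0]],"spin":[0.13,0.13,0,0,0]}'
python3 plan.py 429.8 170.2 68 1.33; python3 look.py pot_large 429.8 170.2 w2.png
```

```text
t: 6.45
tool_pos: [424.1, 157.4, 123.3]
t: 6.95
tool_pos: [426.5, 171.2, 124.5]
eef_rot: [-2.469, -1.942, 0.003]
wrist_force: [0.0, 0.3, -1.9]
grip_width: 0.124
grip_force: 40.0
t 6.95 pos [426.5 171.2 124.5] yaw 1.333 q6 0.43 tilt 0.002 F [ 0.   0.3 -1.9] grip 11.6 40.0
spin 0.003 slide after spin [-0.2  3.4 56.5] | slide now [-0.2  3.4 56.5]
[array([465.68, 266.52]), np.float64(1.18), np.int64(109), np.int64(2242), np.float64(55.34), np.float64(1.81)]
```

View pics/w2.png

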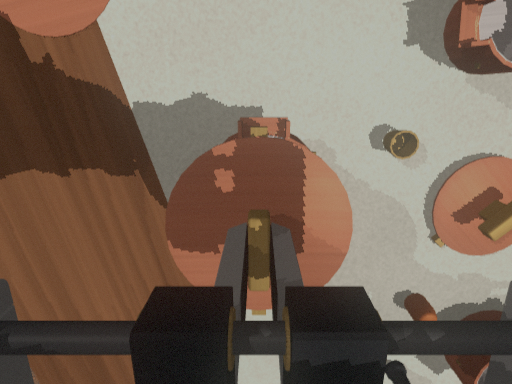

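The wrist picture shows the lid held squarely. Its front tongue at (260,131) lines up with the spout at (264,128), and the lid hides the rest of the pot, so I'm discarding that pot fit.

```bash
python3 -m crank '{"slide":[[0,3,10],[0,0,15],[0,0,12],[0,0,8],[0,0,6],[0,0,3],[0,0,0],[0,0,0]],"spin":[0,0,0,0,0,0,0,0]}'
python3 plan.py 429.8 170.2 68 1.33
```

```text
t: 7.8
tool_pos: [430.5, 171.1, 71.8]
eef_rot: [2.47, 1.941, 0.001]
wrist_force: [0.9, -0.2, -2.3]
grip_width: 0.124
grip_force: 40.0
t 7.8 pos [430.5 171.1  71.8] yaw 1.332 q6 0.43 tilt 0.001 F [ 0.9 -0.2 -2.3] grip 11.7 40.0
spin 0.002 slide after spin [-1.1 -0.4  3.8] | slide now [-1.1 -0.4  3.8]
```

No contact yet, and at 71.8 the lid is already below the missed-spout height of about 74.5.

```bash
python3 -m crank '{"slide":[[0,0,2],[0,0,2],[0,0,0],[0,0,0]],"spin":[0,0,0,0]}' | grep -E "pos|force"
python3 -m crank '{"slide":[[0,0,0],[0,0,0],[0,0,0],[0,0,0],[0,0,-20],[0,0,-40],[0,0,-40],[0,0,0]],"spin":[0,0,0,0,0,0,0,0]}' 34
python3 plan.py 625.9 -270.3 130 2.51
```

```text
tool_pos: [430.2, 171.1, 67.6]
wrist_force: [0.4, -0.2, -0.9]
grip_force: 40.0
t: 9.0
tool_pos: [434.8, 172.0, 173.7]
eef_rot: [2.466, 1.937, 0.018]
wrist_force: [0.3, -0.7, -0.3]
grip_width: 0.364
grip_force: 0.0
t 9.0 pos [434.8 172.  173.7] yaw 1.332 q6 0.43 tilt 0.013 F [ 0.3 -0.7 -0.3] grip 34.2 0.0
spin -1.178 slide after spin [-415.4 -244.1   43.7] | slide now [-384.5  290.3   43.7]
```

```bash
python3 -m crank '{"slide":[[0,0,0],[0,0,0],[0,0,0],[0,0,0],[0,0,0],[0,0,0],[0,0,0],[0,0,0]],"spin":[-0.147,-0.147,-0.147,-0.147,-0.147,-0.147,-0.147,-0.147]}' 40 40 | head -1
python3 -m crank '{"slide":[[-20,-12,0],[-35,-21,0],[-35,-21,0],[-35,-21,0],[-35,-21,0],[-35,-20,0],[-35,-20,0],[-35,-20,0]],"spin":[0,0,0,0,0,0,0,0]}' |head -2
python3 -m crank '{"slide":[[-35,-21,0],[-35,-21,0],[-35,-21,10],[-30,-15,10],[-15,-9,10],[0,0,0],[0,0,0]],"spin":[0,0,0,0,0,0,0]}' |head -2
python3 plan.py 625.9 -270.3 21 2.51; python3 look.py lid_small 625.9 -270.3
```

```text
t: 9.8
t: 10.6
tool_pos: [551.2, -113.1, 166.5]
t: 11.3
tool_pos: [619.7, -270.0, 136.1]
t 11.3 pos [ 619.7 -270.   136.1] yaw 2.507 q6 -1.48 tilt 0.003 F [0.2 0.  0.2] grip 40.1 0.0
spin -0.003 slide after spin [ -5.2   3.4 115.1] | slide now [ -5.2   3.4 115.1]
[array([ 629.22, -271.7 ]), array([ 627.88, -270.86]), np.float64(2.51), np.int64(620), np.int64(4836), np.float64(45.29)]
```

```bash
python3 -m crank '{"slide":[[-6,4,20],[0,0,25],[0,0,25],[0,0,20],[0,0,12],[0,0,9],[0,0,0],[0,0,0]],"spin":[0,0,0,0,0,0,0,0]}' | head -2
python3 plan.py 627 -270.6 21 2.51
```

```text
t: 12.15
tool_pos: [628.5, -271.0, 27.5]
t 12.15 pos [ 628.5 -271.    27.5] yaw 2.508 q6 -1.47 tilt 0.002 F [-0.8  0.   0.5] grip 39.8 0.0
spin -0.002 slide after spin [ 1.4 -0.5  6.5] | slide now [ 1.4 -0.5  6.5]
```

```bash
python3 -m crank '{"slide":[[1,-0.5,4],[0,0,2.5],[0,0,0],[0,0,0]],"spin":[0,0,0,0]}' | head -2
python3 -m crank '{"slide":[[0,0,0],[0,0,0],[0,0,0],[0,0,0],[0,0,0]],"spin":[0,0,0,0,0]}' 0 40 | grep -E "pos|force|width"
python3 -m crank '{"slide":[[0,0,-15],[0,0,-30],[0,0,-40],[0,0,-30],[0,0,0]],"spin":[0,0,0,0,0]}'
python3 plan.py 646.5 256.4 130 2.99
```

```text
t: 12.55
tool_pos: [626.6, -270.8, 20.0]
tool_pos: [626.7, -270.7, 20.0]
wrist_force: [0.3, -0.0, -0.0]
grip_width: 0.121
grip_force: 40.0
t: 13.55
tool_pos: [630.6, -273.0, 142.8]
eef_rot: [0.975, 2.973, -0.004]
wrist_force: [0.8, -0.5, -0.7]
grip_width: 0.124
grip_force: 40.0
t 13.55 pos [ 630.6 -273.   142.8] yaw 2.508 q6 -1.47 tilt 0.013 F [ 0.8 -0.5 -0.7] grip 11.6 40.0
spin -0.482 slide after spin [ 64.2 525.7  12.8] | slide now [300.6 436.   12.8]
```

```bash
python3 -m crank '{"slide":[[0,0,0],[0,0,0],[0,0,0],[0,0,0]],"spin":[-0.12,-0.12,-0.12,-0.12]}' | head -1
python3 -m crank '{"slide":[[3,25,0],[5,40,0],[5,42,0],[5,42,0],[5,42,0],[5,42,0],[5,42,0],[5,42,0]],"spin":[0,0,0,0,0,0,0,0]}' |head -2
python3 -m crank '{"slide":[[5,42,0],[5,42,0],[5,42,0],[5,42,0],[5,25,0],[3,15,0],[0,0,0],[0,0,0]],"spin":[0,0,0,0,0,0,0,0]}' |head -2
python3 plan.py 646.5 256.4 67.5 2.99; python3 look.py pot_small 646.5 256.4 w3.png
```

```text
t: 13.95
t: 14.75
tool_pos: [636.3, 50.1, 133.4]
t: 15.55
tool_pos: [641.5, 257.1, 134.2]
t 15.55 pos [641.5 257.1 134.2] yaw 2.988 q6 -1.16 tilt 0.002 F [ 0.9 -0.  -1.8] grip 11.6 40.0
spin -0.002 slide after spin [-5.   0.1 66.7] | slide now [-5.   0.1 66.7]
[array([586.75, 270.45]), np.float64(2.87), np.int64(113), np.int64(9985), np.float64(55.38), np.float64(1.77)]
```

View pics/w3.png

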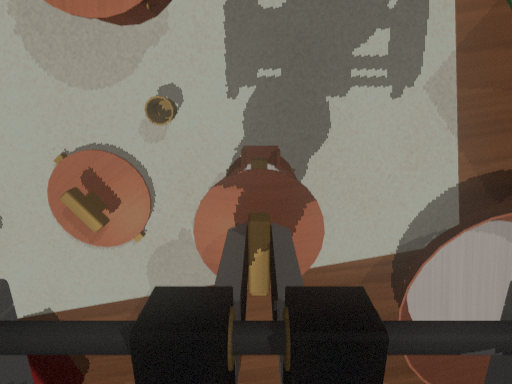

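The front tongue at (260,164) lines up with the small pot's spout at (260,155). Lowering with the 5 mm correction.

```bash
python3 -m crank '{"slide":[[-4.5,0,10],[0,0,15],[0,0,15],[0,0,10],[0,0,7],[0,0,4],[0,0,0],[0,0,0]],"spin":[0,0,0,0,0,0,0,0]}' | grep -E "pos|force"
python3 plan.py 646.5 256.4 67.5 2.99
```

```text
tool_pos: [646.7, 257.8, 74.5]
wrist_force: [0.2, 0.0, -1.6]
grip_force: 40.0
t 16.4 pos [646.7 257.8  74.5] yaw 2.988 q6 -1.16 tilt 0.001 F [ 0.2  0.  -1.6] grip 11.9 40.0
spin -0.002 slide after spin [ 0.  -1.4  7. ] | slide now [ 0.  -1.4  7. ]
```

```bash
python3 -m crank '{"slide":[[0,-1,2],[0,0,3],[0,0,2],[0,0,0],[0,0,0]],"spin":[0,0,0,0,0]}' | grep -E "pos|force"
python3 -m crank '{"slide":[[0,0,0],[0,0,0],[0,0,0],[0,0,0],[0,0,-20],[0,0,-40],[0,0,-40],[0,0,0]],"spin":[0,0,0,0,0,0,0,0]}' 34 | grep -E "pos|force"
python3 plan.py 633.8 96.1 130 0.54
```

```text
tool_pos: [646.2, 256.6, 67.0]
wrist_force: [-0.0, -0.7, -1.5]
grip_force: 40.0
tool_pos: [650.9, 257.9, 175.6]
wrist_force: [0.6, 1.4, 0.1]
grip_force: 0.0
t 17.7 pos [650.9 257.9 175.6] yaw 2.988 q6 -1.16 tilt 0.015 F [0.6 1.4 0.1] grip 34.5 0.0
spin -0.694 slide after spin [  97.9 -130.    45.6] | slide now [  -7.9 -162.5   45.6]
```

```bash
python3 -m crank '{"slide":[[0,0,0],[0,0,0],[0,0,0],[0,0,0],[0,0,0]],"spin":[-0.14,-0.14,-0.14,-0.14,-0.134]}' 40 40 | head -1
python3 -m crank '{"slide":[[16,-22,0],[24,-32,0],[24,-32,10],[20,-26,15],[14,-18,15],[0,0,0],[0,0,0]],"spin":[0,0,0,0,0,0,0]}' |head -2
python3 plan.py 633.8 96.1 20.5 0.54; python3 look.py lid_medium 633.8 96.1
```

```text
t: 18.2
t: 18.9
tool_pos: [628.6, 94.8, 126.3]
t 18.9 pos [628.6  94.8 126.3] yaw -2.603 q6 -2.1 tilt 0.001 F [0.1 0.9 0.8] grip 39.8 0.0
spin -0.001 slide after spin [ -5.1  -1.5 105.8] | slide now [ -5.1  -1.5 105.8]
[array([635.92,  96.9 ]), array([634.48,  95.92]), np.float64(0.54), np.int64(687), np.int64(7760), np.float64(45.13)]
```

```bash
python3 -m crank '{"slide":[[-5,-1.5,20],[0,0,25],[0,0,25],[0,0,18],[0,0,10],[0,0,3],[0,0,0],[0,0,0]],"spin":[0,0,0,0,0,0,0,0]}' | head -2
python3 plan.py 634.5 96.3 20.5 0.54
```

```text
t: 19.75
tool_pos: [635.3, 96.4, 27.4]
t 19.75 pos [635.3  96.4  27.4] yaw -2.601 q6 -2.1 tilt 0.003 F [-0.2 -0.2 -0.1] grip 40.0 0.0
spin 0.001 slide after spin [0.7 0.4 6.9] | slide now [0.7 0.4 6.9]
```

```bash
python3 -m crank '{"slide":[[0.5,0,4],[0,0,3],[0,0,0],[0,0,0]],"spin":[0,0,0,0]}' | head -2
python3 -m crank '{"slide":[[0,0,0],[0,0,0],[0,0,0],[0,0,0],[0,0,0]],"spin":[0,0,0,0,0]}' 0 40 | grep -E "pos|force|width"
python3 -m crank '{"slide":[[0,0,-15],[0,0,-30],[0,0,-40],[0,0,-20],[0,0,0]],"spin":[0,0,0,0,0]}' | grep -E "pos|force|width"
python3 plan.py 630 -76 130 0.62
```

```text
t: 20.15
tool_pos: [633.5, 95.6, 18.9]
tool_pos: [633.6, 95.7, 19.0]
wrist_force: [0.5, 0.0, 0.8]
grip_width: 0.123
grip_force: 40.0
tool_pos: [637.1, 95.8, 129.6]
wrist_force: [1.0, -0.4, -1.2]
grip_width: 0.123
grip_force: 40.0
t 21.15 pos [637.1  95.8 129.6] yaw -2.601 q6 -2.1 tilt 0.01 F [ 1.  -0.4 -1.2] grip 11.5 40.0
spin -0.08 slide after spin [ 105.6 -135.7   -0.4] | slide now [  94.5 -143.6   -0.4]
```

```bash
python3 -m crank '{"slide":[[0,0,0],[15,-19,0],[26,-34,0],[26,-34,0],[24,-30,0],[15,-19,0],[0,0,0],[0,0,0]],"spin":[-0.08,0,0,0,0,0,0,0]}' |head -2
python3 plan.py 630 -76 66 0.62; python3 look.py pot_medium 630 -76 w4.png
```

```text
t: 21.95
tool_pos: [625.3, -76.6, 122.5]
t 21.95 pos [625.3 -76.6 122.5] yaw -2.523 q6 -2.45 tilt 0.003 F [-0.8 -0.1 -2.1] grip 11.6 40.0
spin -0.001 slide after spin [-4.2 -2.3 56.5] | slide now [-4.2 -2.3 56.5]
[array([622.51, -74.88]), np.float64(2.17), np.int64(91), np.int64(5224), np.float64(55.44), np.float64(1.95)]
```

View pics/w4.png

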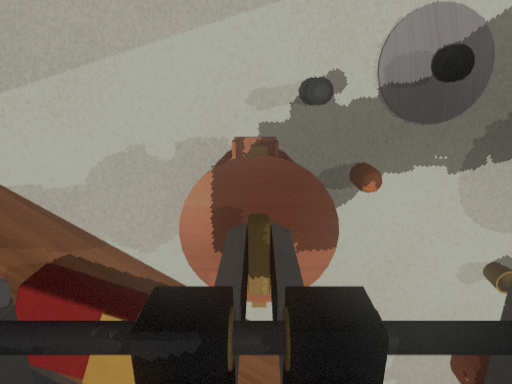

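The tongue at (260,150) sits about 4 px right of the spout centre at (255,147). The planned -2 mm y correction shifts it that way.

```bash
python3 -m crank '{"slide":[[-4,-2,10],[0,0,12],[0,0,12],[0,0,8],[0,0,5],[0,0,3],[0,0,0],[0,0,0]],"spin":[0,0,0,0,0,0,0,0]}' | grep -E "pos|force"
python3 plan.py 630 -76 66 0.62
```

```text
tool_pos: [631.2, -76.1, 74.4]
wrist_force: [-0.5, -0.2, -1.6]
grip_force: 40.0
t 22.8 pos [631.2 -76.1  74.4] yaw -2.522 q6 -2.45 tilt 0.001 F [-0.5 -0.2 -1.6] grip 11.9 40.0
spin 0.0 slide after spin [0.9 0.7 8.4] | slide now [0.9 0.7 8.4]
```

```bash
python3 -m crank '{"slide":[[1,0.5,3],[0,0,3],[0,0,2],[0,0,0],[0,0,0]],"spin":[0,0,0,0,0]}' | grep -E "pos|force"
python3 -m crank '{"slide":[[0,0,0],[0,0,0],[0,0,0],[0,0,0],[0,0,-20],[0,0,-40],[0,0,-40],[0,0,-30]],"spin":[0,0,0,0,0,0,0,0]}' 34 | grep -E "pos|force"
python3 plan.py 350 -400 205 0.62
```

```text
tool_pos: [629.7, -76.2, 66.0]
wrist_force: [-0.2, -0.2, -0.3]
grip_force: 40.0
tool_pos: [630.6, -76.3, 198.9]
wrist_force: [-0.2, -0.4, 0.5]
grip_force: 0.0
t 24.1 pos [630.6 -76.3 198.9] yaw -2.521 q6 -2.45 tilt 0.003 F [-0.2 -0.4  0.5] grip 34.0 0.0
spin 0.0 slide after spin [ 416.4 -100.4   -6.1] | slide now [ 416.4 -100.3   -6.1]
```

```bash
python3 -m crank '{"slide":[[0,0,0],[0,0,0],[0,0,0],[0,0,0],[0,0,0],[0,0,0]],"spin":[0.149,0.149,0.149,0.149,0.149,0.149]}' | head -1
python3 -m crank '{"slide":[[18,-39,0],[18,-39,0],[18,-39,0],[18,-39,0],[18,-39,0]],"spin":[0,0,0,0,0]}' |head -2
python3 -m crank '{"slide":[[18,-39,0],[18,-39,0],[18,-39,0],[18,-39,0],[18,-39,0],[0,0,0],[0,0,0]],"spin":[0,0,0,0,0,0,0]}' |head -2
python3 - <<'E'
from fit import *
p,d,K,M,e=cam("top"); w=cloud(d,K,M,e); save(cv2.resize(p[100:300,90:420],None,fx=2.4,fy=2.4,interpolation=cv2.INTER_CUBIC),"top1.png")
for n,c,r,y in[("small",(646.5,256.4),36,2.99),("medium",(630,-76),45,.62),("large",(429.8,170.2),54,1.33)]:
    W=w[np.isfinite(w[...,2])]; rr=np.hypot(W[:,0]-c[0],W[:,1]-c[1]); B=W[(rr>r-13)&(rr<r+4)&(W[:,2]>45)&(W[:,2]<75)]
    A=np.c_[B[:,:2]-c,np.ones(len(B))]; k=np.linalg.lstsq(A,B[:,2],rcond=None)[0]
    print(n,y,[np.round(x,2) for x in lid(w,c,r+6,47)],"brim plane",k.round(3))
E
python3 - <<'E'
from h import *
p,*_=cam("scene"); save(cv2.resize(p[140:290,120:460],None,fx=2.3,fy=2.3),"scene1.png")
E
```

```text
t: 24.7
t: 25.2
tool_pos: [489.2, -240.5, 196.1]
t: 25.9
tool_pos: [350.4, -403.3, 196.0]
small 2.99 [array([647.93, 255.75]), array([646.07, 254.41]), np.float64(2.99), np.int64(140), np.int64(1024), np.float64(91.49)] brim plane [ 8.0000e-03 -5.0000e-03  5.8842e+01]
medium 0.62 [array([629.84, -75.71]), array([629.53, -75.2 ]), np.float64(0.62), np.int64(134), np.int64(1619), np.float64(90.92)] brim plane [2.0000e-03 2.0000e-03 5.8428e+01]
large 1.33 [array([429.63, 170.88]), array([429.71, 170.29]), np.float64(1.31), np.int64(143), np.int64(2649), np.float64(91.36)] brim plane [0.0000e+00 5.0000e-03 5.8742e+01]
```

View pics/top1.png

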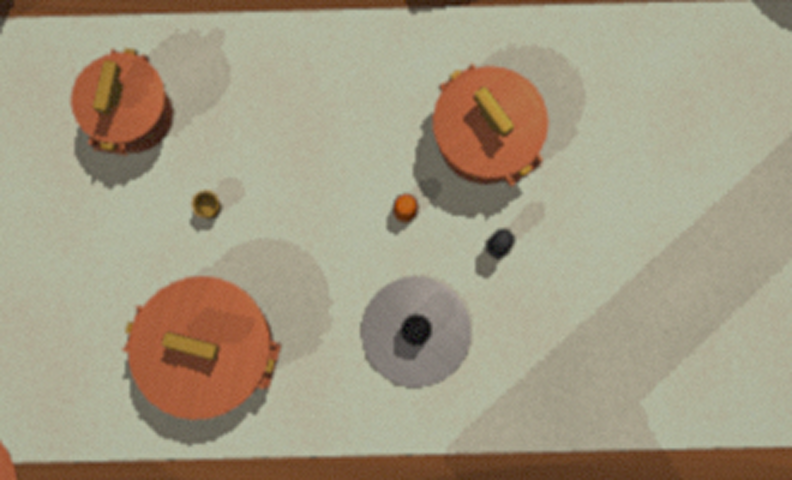

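View pics/scene1.png

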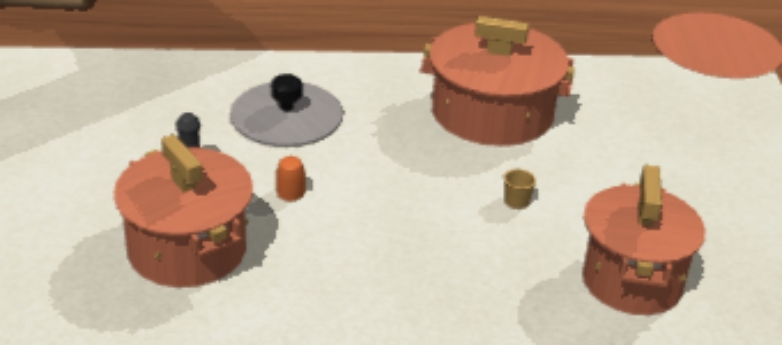

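Both pictures show all three lids flush, with their tongues sitting in the spouts. Handle tops read about 91 mm (92 when seated), the brims are level to 0.01 rad, and the centres are within about 2 mm. The small things and the grey lid are where they were, and the gripper is clear of everything.

```bash
python3 -c "
from bench import sign_off; print(sign_off())"
```

```text
the job is handed in; nothing more can be done
None
```

All three copper lids are seated level on the pots of their own size with the tongues in the spouts, nothing else was disturbed in the final pictures, and the job was handed in at about 26 s; no verdict came back.

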